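# Nip a square tube in the bar clamp with its rocker lock lever

## Task

Clamp the cut of square tube in the bench bar clamp: stand it upright and square on the bar between the jaw and the screw pad and let go of it, then press the tab of the jaw's locking lever down and, holding it down, push the jaw up until the tube is nipped against the pad with a firm hand push, and let the lever come up again so that the jaw locks and keeps its grip. Use hand force only, since the tube's finished faces mark and the lever bends if forced, and leave the other things on the bench where they are.

Things in the scene. Friction and masses are not known exactly. Their poses are not given: they have to be found in the camera images.
- tube: Thin-walled aluminium square tube, 50 x 50 mm, wall 3, 60 tall, 120 g, standing on end on the bench left of the clamp, bore vertical. Origin: centre of its underside; z along the bore, x and y square to its sides. Fingers may grip it from above across any two facing sides at any force. A jaw force over 30 N marks it; it must stay held with over 7 N, so push with 10 to 15 N.
- bar_clamp: Clamp bolted to the bench. Origin on the bench under the bar's middle; y along the bar from the jaw's side to the screw head, z up. Flat serrated steel bar 30 mm wide (x), 370 long, its top (where the tube stands) 40 mm above the bench; 2 feet at its ends, 90 wide, 8 thick. Screw head at y = 129 to 173 mm, 96 high.
- screw_nose (a point): Nose of the fixed screw head (y = 129 mm in bar_clamp, 72 mm above the bench). A screw spindle with a round steel pad, 28 mm across, stands out from here to -y. The pad's face is 11 to 55 mm from this point, wherever the screw was left: this is not measured and must be seen or felt. The pad does not give when pushed.
- sliding_jaw (a joint): Travel of the sliding jaw in m: its face lies at y = this value - 0.020 in bar_clamp; grows to 0.095 towards the pad, starts at 0 to 0.020. With the lever's tab held down the jaw runs along the bar with about 2.5 N of friction; with the tab up it is locked and holds against a 30 N push.
- jaw_plate: Steel face plate of the sliding jaw, 34 mm wide, 14 thick, top 54 mm above the bar. Origin: on the bar's top, in the plane of its face, on the centre line; y points to the pad, z up. It travels with the jaw; all else on the jaw is lower than it.
- push_wall (a point): On the sliding jaw: middle of the flat upright rear wall of its housing, 92 mm behind the jaw's face and 37 mm above the bar's top; the wall is 36 mm wide and reaches from 26 to 48 mm above the bar. The lever's tab sticks out under it. A fingertip on the tab pushes the jaw by this wall; drawn up again it drags on the wall and the push may grow.
- lock_lever (a joint): Rocker lever that locks the jaw, angle in rad; its pin is in the housing, 18 mm ahead of the rear wall, 8 mm above the bar. 0: tab up, a spring makes the shoe at the front end bite on the bar. Grows as the tab is pressed down, which tips the shoe up: free from 0.03, hard stop at 0.26. Takes about 10 N at first, 14 N at the stop, on the tab's outer half.
- thumb_tab: Flat steel tab at the lever's rear end, 28 mm wide (x), 40 long (y), 5 thick. Origin: centre of its upper face, z square to that face, -y to its free end. At rest it slopes up to the free end by 0.30 rad, its centre 20 mm behind the housing's rear wall, 22.5 mm above the bar; fully pressed nearly level, 10 mm lower. Over 35 N bends it.
- spray_can: Spray can, 65 mm across, 190 mm tall, standing; to be left alone. Origin: centre of its underside.
- tape_roll: Roll of paper tape lying flat, 96 mm across, 24 mm high; to be left alone. Origin: centre of its underside.
- bushing: Dark steel bushing standing on end, 42 mm across, 30 mm high; to be left alone. Origin: centre of its underside.
Not all that is in view belongs to the job. What is shaped like the tube but turquoise is not meant.

How it is judged (in metres and radians):
On the way, in this order (a step that is already met when the one before it is completed fails the run):
1. The tube stands upright on the bar between jaw and pad, let go of (x of tube in the frame of bar_clamp between -0.012 and 0.012 m and y of tube in the frame of jaw_plate above 0.023 m and y of tube in the frame of bar_clamp below 0.096 m and z of tube in the frame of bar_clamp between 0.036 and 0.044 m and angle between tube's own z axis and vertical below 0.07 rad and contact force between the fingers and tube below 0.2 N and linear speed of tube below 0.02 m/s), for 0.2 s.
2. With the lever held down the jaw bears on the tube and nips it against the pad (contact force between jaw_plate and tube above 8 N and value of joint lock_lever above 0.04 rad and contact force between the fingers and thumb_tab above 1 N), for 0.1 s.
At the end, for the whole second after the job is handed in: The tube stands on the bar (within 4 mm of its height), upright within 4 degrees, square to the bar within 0.1 rad and within 12 mm of its centre line; the lever is up again (below 0.02 rad), the jaw is locked and still presses on the tube with more than 7 N, and nothing is touched (x of tube in the frame of bar_clamp between -0.012 and 0.012 m and y of tube in the frame of jaw_plate above 0.023 m and y of tube in the frame of bar_clamp below 0.096 m and z of tube in the frame of bar_clamp between 0.036 and 0.044 m and angle between tube's own z axis and vertical below 0.07 rad and contact force between jaw_plate and tube above 7 N and value of joint lock_lever below 0.02 rad and angle between the z axis of tube and the z axis of bar_clamp, either way round below 0.07 rad and (angle between the x axis of tube and the x axis of bar_clamp, either way round below 0.1 rad or angle between the x axis of tube and the y axis of bar_clamp, either way round below 0.1 rad) and linear speed of tube below 0.01 m/s).
It fails at once if The jaw presses on the tube with more than 30 N (contact force between jaw_plate and tube above 30 N).
It fails at once if The fingers press on the lever's tab with more than 35 N (contact force between the fingers and thumb_tab above 35 N).
It fails at once if The spray can is moved by more than 30 mm (distance of spray_can from where it was at the start of the episode above 0.03 m).
It fails at once if The tape roll is moved by more than 30 mm (distance of tape_roll from where it was at the start of the episode above 0.03 m).
It fails at once if The bushing is moved by more than 30 mm (distance of bushing from where it was at the start of the episode above 0.03 m).
It also fails if it takes over 72 s, if anything falls off the work surface, if the arm or the gripper's body presses on something with over 40 N, if the wrist force passes 120 N, or if a joint passes its speed limit or range.

## Robot

A 6-joint arm with a two-finger parallel gripper is mounted at the origin on the work surface. World frame = base frame: x ahead of the robot, y to its left, z up, the work surface at z = 0. Lengths are in mm, angles in rad, forces in N, time in s.
With the tool pointing down it reaches from about 350 to 875 mm from the base axis. Payload 4.2 kg.
Tool frame: the origin (TCP) lies midway between the tips of the shut fingers; the grasp point (between the pads) lies 19 mm behind it; z points along the fingers, y is the line along which they close (so a half turn about z gives the same grasp; the last joint's range is limited). The gripper opens to 85 mm and grips with 20 to 120 N. Pads are 22 mm wide; open, the fingers measure 114 mm over their backs; the gripper's body (76 mm by 85 mm) begins 54 mm behind the grasp point. The pads swing forward as they close: fully open they stand 13 mm farther back than shut.
Start: joints at [-0.859, 0.385, 0.008, 0, -1.194, -0.259], TCP at [273.44, -561.987, 231.312] pointing down, gripper open.
Joint ranges: [-3.14, 3.14], [-1.21, 2.06], [-1.07, 1.41], [-3.16, 2.05], [-2.99, -0.16], [-3.1, 3.1]. Speed limits (rad/s): [2.79, 2.79, 3.14, 3.14, 3.14, 3.14].

## Interface

Orientations are given as a unit quaternion [x, y, z, w].
In Python, from bench import read_state, get_image, job_done gives the robot as it stands.
- The arm moves only by the shell command python3 -m jog 'ROWS'. ROWS is JSON, a list of rows, each a list of 3 entries, a list of its own where there are three numbers: the shift along the world's x, y, z scaled (see below), then the turn, a rotation vector about the world's x, y, z scaled (see below), then the gripper's target within -1 to 1 (shut at 1, half-way at 0, fully open at -1). In form: [[[x, y, z], [wx, wy, wz], claw], ...]. A call has 1 to 20 rows; each row is the pose to reach, as a shift and turn from the pose commanded when the call began; what a row does not reach only later rows make up. The controller multiplies each number of a shift by 10 cm and each number of a turn by 120 degrees. A row lasts 1/10 s, in which the tool goes at most 50 mm and 8.59 degrees, less where a joint would pass 70% of its speed; a pose out of reach is approached as far as the arm can. A call with a number of a shift or a turn outside -1 to 1 is refused whole. A call with a gripper value outside its range is refused whole. The fingers move at their own pace and stop on an object; the grip force is fixed at half the most. Time passes only in rows, so rows that repeat a pose let the fingers close. It gives the time, the measured TCP pose, the force, the opening and the grip force at its end, in the units of the state.
- read_state(): the state, without advancing time (a new reading comes with each control period).
- get_image(name): name is "scene" or "top" or "wrist"; returns a dict with "frame" (400x640x3 uint8, red, green, blue), "range_z" (400x640 float32, mm along the optical axis (not along the pixel's ray), 0 where there is no reading), "fx", "fy", "cx", "cy" (pixels), "R" (3x3) and "t" (3): a world point X has camera coordinates R X + t. Camera axes: x right, y down, z forward; pixel columns grow to the right and rows downward; lengths in mm; the calibration is good to about 2 mm. A picture is of the moment at which its call begins.
- job_done(): hands the job in; it is judged then, once.
The state is a dict: "clock": time; "joints": joint angles; "joint_vel": joint speeds; "joint_efforts": joint torques, N m; "position": TCP position; "ee_rot": TCP orientation; "contact_force": force on the tool from outside, world axes, zero at the start; "wrist_torque": the same for the moment, N m; "gripper_width": finger opening in mm; "grasp_force": force on a finger pad.
Only numpy, scipy, OpenCV 4.12 (cv2) and the standard library are available. Lean on these libraries where they do the work, as an engineer would, in place of code of your own. Each camera call takes 0.05 s, during which the arm holds its last target. There are 200 camera calls.

## Working session

There is one attempt and no reset: what is moved stays moved. The work goes in short steps, Python scripts to look and compute and a shell command to move; the robot and the scene stay as the last step left them, time stands still between calls to the robot, and variables do not carry over. Pictures are saved under pics/ and viewed, at most 10 in all, crops included, and the job is handed in when it is done.

```bash
ls; mkdir -p pics; cat > h.py <<'E'
import numpy as np, cv2
from bench import read_state, get_image, job_done
def pts(d):
    z=d["range_z"].astype(float); v,u=np.mgrid[:z.shape[0],:z.shape[1]]
    c=np.stack([(u-d["cx"])/d["fx"]*z,(v-d["cy"])/d["fy"]*z,z],-1)
    P=(c-np.array(d["t"]))@np.array(d["R"]); P[z==0]=np.nan
    return P
E
python3 - <<'E'
from h import *
import pickle
for n in ("top","scene"):
    d=get_image(n); pickle.dump(d,open(n+".pkl","wb")); cv2.imwrite(f"pics/{n}0.png",d["frame"][:,:,::-1])
    print(n,d["fx"],d["cx"],d["cy"],np.round(d["R"],3).tolist(),np.round(d["t"],1), (d["range_z"]>0).mean())
print(read_state())
E
```

```text
pics
top 362.3371794385018 318.67295709636664 201.86136441244545 [[-0.019, -0.999, -0.026], [-0.99, 0.022, -0.138], [0.138, 0.023, -0.99]] [ 49.7 487.7 914.7] 0.9959765625
scene 507.7695072316507 310.3805098398627 197.8799667633149 [[0.786, 0.618, 0.019], [0.44, -0.538, -0.719], [-0.434, 0.574, -0.695]] [-374.  -133.9 1596.3] 0.996234375
{'clock': 0.1, 'joints': array([-8.59407731e-01,  3.85514356e-01,  6.78348529e-03, -4.24483180e-04,
       -1.19399896e+00, -2.58618012e-01]), 'joint_vel': array([ 0.00110008, -0.0012564 ,  0.00211082,  0.00214004, -0.0001773 ,
        0.00076431]), 'joint_efforts': array([-2.03268792e-03, -3.93318164e+01,  1.88927293e+01,  4.19802323e+00,
       -2.60457578e-03,  2.21291785e-06]), 'position': array([ 273.2151391 , -561.55411357,  230.31980042]), 'ee_rot': array([-2.24380126e-01,  9.74501198e-01,  9.47230761e-04, -2.76184275e-04]), 'contact_force': array([ 0.0609333 , -0.39971058, -0.3001661 ]), 'wrist_torque': array([-0.02219571,  0.01350532, -0.00977385]), 'grasp_force': 0.0, 'gripper_width': 85.36713492398765}
```

View pics/top0.png

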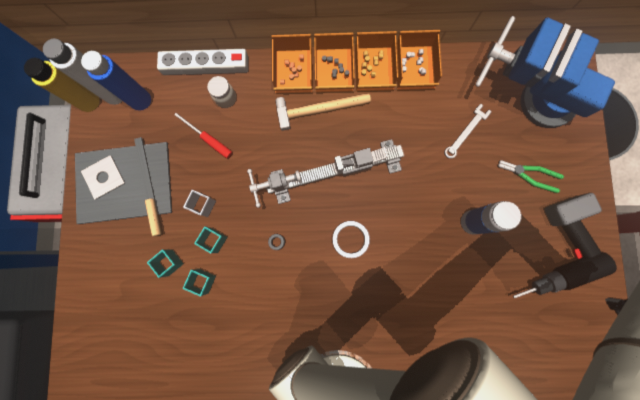

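View pics/scene0.png

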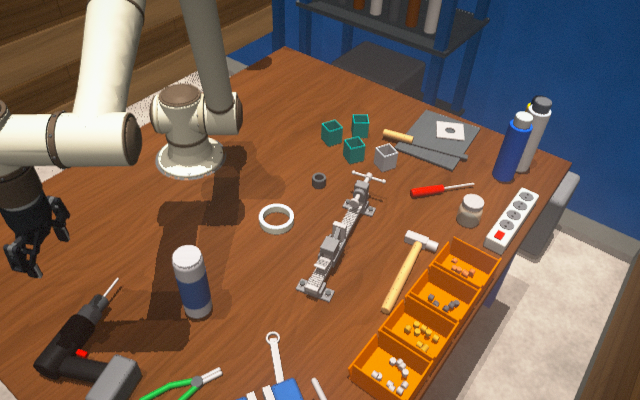

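The top view shows the grey tube at about (197,202). The clamp's screw head is near (278,185), its jaw near (355,160), and the tab end is to the right of that. Next I measure them from depth.

```bash
python3 - <<'E'
from h import *
import pickle
for n in ("top","scene"):
    d=pickle.load(open(n+".pkl","rb")); P=pts(d); I=d["frame"].astype(int)
    T=pickle.load(open("top.pkl","rb"))
    # rough region from top rays
    if n=="top":
        def px(u,v): return P[v,u]
        print("tube rough",px(197,202),px(197,194),"bar",px(310,176),px(400,150))
        tb=px(197,202)[:2]; a=px(310,176)[:2]; b=px(400,150)[:2]
    sel=(np.linalg.norm(P[...,:2]-tb,axis=-1)<50)&(P[...,2]>52)&(P[...,2]<66)
    q=P[sel]; 
    r=cv2.minAreaRect(q[:,:2].astype(np.float32)); print(n,"tube top",len(q),r,np.median(q[:,2]))
    u=(a-b)/np.linalg.norm(a-b); w=np.array([-u[1],u[0]])
    s=(P[...,:2]-b)@u; o=(P[...,:2]-b)@w
    reg=(s>-20)&(s<420)&(abs(o)<60)
    m=reg&(P[...,2]>36)&(P[...,2]<43)&(abs(o)<30)
    q=P[m][:,:2]; l=cv2.fitLine(q.astype(np.float32),cv2.DIST_HUBER,0,.01,.01).ravel()
    dd=l[:2]*np.sign(l[1]); print("bar",len(q),l,"yaw",np.arctan2(-dd[0],dd[1]))
    w=np.array([dd[1],-dd[0]]); c=l[2:]
    s=(P[...,:2]-c)@dd; o=(P[...,:2]-c)@w; 
    for k in range(-260,260,6):
        mm=reg&(s>k)&(s<k+6)&(P[...,2]>5)&(abs(o)<50)
        if mm.sum()>2: z=P[mm][:,2]; oo=o[mm]; t=z>36; print(k,mm.sum(),"zmax %.0f z50 %.0f o %.0f..%.0f"%(z.max(),np.median(z),oo.min(),oo.max()), "hi o %.0f..%.0f"%(oo[t].min(),oo[t].max()) if t.any() else "")
E
```

```text
tube rough [500.35941379 373.29147453   1.0820389 ] [519.30039715 366.89957608  20.21173365] bar [556.90348317  60.95550508  40.53472368] [ 621.77663954 -178.33049147   37.95592578]
top tube top 123 ((493.0285949707031, 355.1578674316406), (52.45506286621094, 49.764068603515625), 65.0333023071289) 58.99176833374849
bar 774 [ 2.5316301e-01 -9.6742362e-01  5.7248682e+02 -1.6103323e+00] yaw 0.2559484
-188 27 zmax 43 z50 39 o -13..16 hi o -12..16
-182 46 zmax 42 z50 37 o -39..46 hi o -11..17
-176 68 zmax 44 z50 25 o -42..47 hi o -13..17
-170 65 zmax 42 z50 24 o -41..46 hi o -12..17
-164 67 zmax 42 z50 19 o -42..42 hi o -11..18
-158 76 zmax 43 z50 23 o -41..46 hi o -11..18
-152 59 zmax 43 z50 18 o -42..47 hi o -12..15
-146 21 zmax 68 z50 23 o -38..35 hi o -12..4
-140 34 zmax 72 z50 67 o -12..16 hi o -12..16
-134 35 zmax 69 z50 65 o -12..16 hi o -11..16
-128 32 zmax 67 z50 64 o -12..16 hi o -12..16
-122 35 zmax 64 z50 62 o -12..17 hi o -12..17
-116 31 zmax 64 z50 60 o -12..17 hi o -12..17
-110 32 zmax 62 z50 59 o -12..17 hi o -12..17
-104 7 zmax 86 z50 58 o -16..13 hi o -16..13
-98 45 zmax
[... 4798 characters left out ...]
46 zmax 87 z50 72 o -20..8 hi o -20..8
166 61 zmax 90 z50 75 o -43..36 hi o -22..10
172 96 zmax 98 z50 51 o -46..34 hi o -24..11
178 85 zmax 98 z50 48 o -49..38 hi o -25..11
184 61 zmax 99 z50 22 o -48..36 hi o -23..11
190 44 zmax 97 z50 62 o -48..37 hi o -25..11
196 28 zmax 95 z50 85 o -43..38 hi o -21..10
202 14 zmax 91 z50 13 o -8..35 hi o -8..9
214 3 zmax 78 z50 41 o -7..7 hi o -7..7
220 6 zmax 78 z50 76 o -12..6 hi o -12..-3
226 6 zmax 77 z50 76 o -11..-1 hi o -11..-1
232 5 zmax 78 z50 74 o -13..-4 hi o -13..-4
238 14 zmax 80 z50 76 o -40..-0 hi o -40..-0
244 58 zmax 83 z50 73 o -48..42 hi o -48..42
250 33 zmax 81 z50 72 o -49..40 hi o -49..40
256 5 zmax 78 z50 76 o -21..-1 hi o -21..-1
```

```bash
python3 - <<'E'
from h import *
import pickle
d=pickle.load(open("top.pkl","rb")); P=pts(d)
c=np.array([572.487,-1.610]); dd=np.array([-.25316,.96742]); w=np.array([dd[1],-dd[0]])
for _ in range(3):
    s=(P[...,:2]-c)@dd; o=(P[...,:2]-c)@w; S=[];O=[]
    for k in list(range(-186,-150,4))+list(range(4,84,4)):
        m=(s>k)&(s<k+4)&(P[...,2]>34)&(P[...,2]<46)&(abs(o)<30)
        if m.sum()>5: S.append(k+2); O.append((o[m].min()+o[m].max())/2)
    p=np.polyfit(S,O,1); c=c+p[1]*w; dd=dd+p[0]*w; dd/=np.linalg.norm(dd); w=np.array([dd[1],-dd[0]])
print(c,dd,"yaw",np.degrees(np.arctan2(-dd[0],dd[1])))
E
for i in 1 2 3 4 5; do python3 -m jog '[[[0.22,0.917,0],[0,0,0],-1],[[0.22,0.917,0],[0,0,0],-1]]'; done
for i in 1 2 3 4; do python3 -m jog '[[[0.22,0.917,0],[0,0,0],-1],[[0.22,0.917,0],[0,0,0],-1]]'; done
python3 -m jog '[[[0.22,0.4,0],[0,0,0.325],-1],[[0.22,0.4,0],[0,0,0.325],-1],[[0.22,0.4,0],[0,0,0.325],-1],[[0.22,0.4,0],[0,0,0.325],-1],[[0.22,0.4,0],[0,0,0.325],-1],[[0.22,0.4,0],[0,0,0.325],-1]]'
python3 -c "
from h import *
d=get_image('wrist'); cv2.imwrite('pics/w1.png',d['frame'][:,:,::-1]); print(d['fx'],d['R'],d['t'],-np.array(d['R']).T@d['t'])
import pickle; pickle.dump(d,open('w1.pkl','wb'));print(read_state())"
```

```text
[576.26787749  -0.62064539] [-0.24492749  0.9695414 ] yaw 14.177548851792247
clock: 0.3
position: [295.0, -469.2, 229.8]
ee_rot: [-0.223, 0.975, 0.001, -0.001]
contact_force: [0.5, 0.1, 0.7]
gripper_width: 85.3
grasp_force: 0.0
clock: 0.5
position: [317.2, -376.5, 230.7]
ee_rot: [-0.224, 0.975, 0.001, -0.0]
contact_force: [0.5, 0.1, 0.9]
gripper_width: 85.2
grasp_force: 0.0
clock: 0.7
position: [339.2, -284.8, 231.0]
ee_rot: [-0.224, 0.975, 0.0, -0.0]
contact_force: [-0.1, -0.2, 0.6]
gripper_width: 85.3
grasp_force: 0.0
clock: 0.9
position: [361.2, -193.2, 231.2]
ee_rot: [-0.224, 0.974, 0.0, 0.0]
contact_force: [1.5, 0.2, -0.3]
gripper_width: 85.3
grasp_force: 0.0
clock: 1.1
position: [383.2, -101.5, 231.3]
ee_rot: [-0.225, 0.974, 0.0, 0.0]
contact_force: [0.9, -0.3, 0.2]
gripper_width: 85.4
grasp_force: 0.0
clock: 1.3
position: [405.2, -9.7, 231.4]
ee_rot: [-0.225, 0.974, 0.0, 0.0]
contact_force: [1.1, 0.3, 0.1]
gripper_width: 85.5
grasp_force: 0.0
clock: 1.5
position: [427.3, 82.1, 231.3]
ee_rot: [-0.225, 0.974, 0.0, 0.0]
contact_force: [0.5, -0.3, -0.2]
gripper_width: 85.4
grasp_f
[... 699 characters left out ...]
nts': array([ 8.30685182e-01,  3.07421164e-01, -1.08505994e-01, -2.50752643e-04,
       -1.15578062e+00, -1.26971774e+00]), 'joint_vel': array([-0.00043885, -0.00239674,  0.00102997,  0.00264536, -0.00178649,
       -0.01069415]), 'joint_efforts': array([ 2.56809796e-02, -3.49123085e+01,  1.85584241e+01,  4.12189454e+00,
       -1.17866126e-03,  8.88449117e-02]), 'position': array([493.22527855, 303.19070548, 230.85600787]), 'ee_rot': array([-5.36117660e-01,  8.44143136e-01, -8.56015940e-06, -4.69861413e-04]), 'contact_force': array([ 0.12133965, -0.12816066, -0.41628133]), 'wrist_torque': array([-0.04748796, -0.03823205,  0.07583562]), 'grasp_force': 0.0, 'gripper_width': 85.42792615275025}
```

View pics/w1.png

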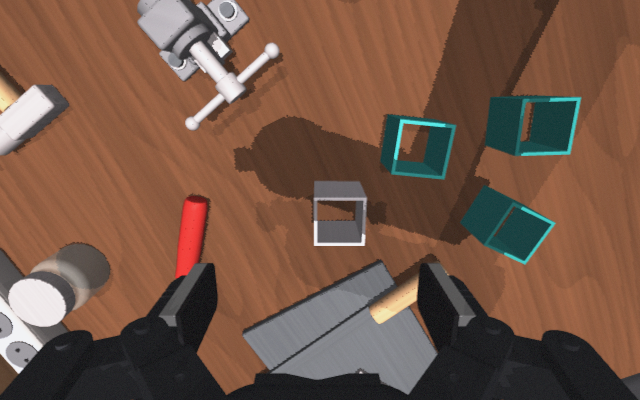

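The wrist view shows the grey tube's rim at about (314–366, 197–245), nearly aligned with the fingers. A turquoise one is up and to the right, outside the fingers' path. I fit the rim next.

```bash
python3 - <<'E'
from h import *
import pickle
d=pickle.load(open("w1.pkl","rb")); P=pts(d)
v,u=np.mgrid[:400,:640]
m=(u>295)&(u<385)&(v>175)&(v<260)&(P[...,2]>52)&(P[...,2]<68)
q=P[m]; print(m.sum(),np.percentile(q[:,2],[5,50,95]))
r=cv2.minAreaRect(q[:,:2].astype(np.float32)); print(r)
# colour: rim bright, ray onto z=60
I=d["frame"].astype(int); rim=((u>300)&(u<380)&(v>188)&(v<255)&(I.min(2)>140)&(I.max(2)-I.min(2)<40)).astype(np.uint8)
C=-np.array(d["R"]).T@d["t"]
vv,uu=np.nonzero(rim); ray=np.stack([(uu-d["cx"])/d["fx"],(vv-d["cy"])/d["fy"],np.ones(len(uu))],-1)@np.array(d["R"])
X=C+ray*((60-C[2])/ray[:,2])[:,None]; print(len(uu),cv2.minAreaRect(X[:,:2].astype(np.float32)))
E
```

```text
908 [53.08290159 60.13298528 61.52108215]
((492.383544921875, 352.7343444824219), (50.800437927246094, 49.322906494140625), 65.03829956054688)
425 ((492.1498107910156, 353.3144226074219), (48.85573959350586, 50.160091400146484), 64.95594787597656)
```

```bash

python3 -m jog '[[[-0.012,0.498,0],[0,0,0],-1],[[-0.012,0.498,0],[0,0,0],-1],[[-0.012,0.498,-0.5],[0,0,0],-1],[[-0.012,0.498,-1],[0,0,0],-1],[[-0.012,0.498,-1],[0,0,0],-1]]'
python3 -m jog '[[[0,0,-0.3],[0,0,0],-1],[[0,0,-0.6],[0,0,0],-1],[[0,0,-0.9],[0,0,0],-1],[[0,0,-1],[0,0,0],-1],[[0,0,-1],[0,0,0],-1]]'
python3 -m jog '[[[0,0,-0.06],[0,0,0],-1],[[0,0,-0.06],[0,0,0],1],[[0,0,-0.06],[0,0,0],1],[[0,0,-0.06],[0,0,0],1],[[0,0,-0.06],[0,0,0],1],[[0,0,-0.06],[0,0,0],1],[[0,0,-0.06],[0,0,0],1],[[0,0,-0.06],[0,0,0],1],[[0,0,-0.06],[0,0,0],1],[[0,0,-0.06],[0,0,0],1]]'
```

```text
clock: 3.05
position: [488.2, 349.2, 124.0]
ee_rot: [-0.536, 0.844, -0.001, -0.008]
contact_force: [-0.3, -0.8, -1.2]
gripper_width: 85.7
grasp_force: 0.0
clock: 3.55
position: [492.6, 353.1, 31.6]
ee_rot: [-0.537, 0.844, -0.0, -0.0]
contact_force: [1.2, -0.7, 0.8]
gripper_width: 85.7
grasp_force: 0.0
clock: 4.55
position: [492.9, 353.9, 26.7]
ee_rot: [-0.537, 0.844, 0.0, 0.001]
contact_force: [0.2, 0.5, 5.5]
gripper_width: 49.2
grasp_force: 63.0
```

```bash

python3 -m jog '[[[0,0,0.2],[0,0,0],1],[[0,0,0.6],[0,0,0],1],[[0,0,1],[0,0,0],1],[[0,0,1],[0,0,0],1]]'
python3 -m jog '[[[0.05,-0.2,0.3],[0,0,0.06],1],[[0.12,-0.5,0.3],[0,0,0.12],1],[[0.24,-0.95,0.3],[0,0,0.18],1],[[0.24,-0.95,0.3],[0,0,0.25],1]]'
python3 -m jog '[[[0.12,-0.5,0],[0,0,0.06],1],[[0.24,-1,0],[0,0,0.077],1],[[0.24,-1,0],[0,0,0.077],1]]'
python3 -m jog '[[[0.12,-0.5,0],[0,0,0],1],[[0.25,-1,0],[0,0,0],1],[[0.25,-1,0],[0,0,0],1],[[0.25,-1,0],[0,0,0],1],[[0.25,-1,0],[0,0,0],1]]'
python3 -c "
from h import *
d=get_image('wrist'); cv2.imwrite('pics/w2.png',d['frame'][:,:,::-1])
import pickle; pickle.dump(d,open('w2.pkl','wb'));print(read_state()['position'])"
```

```text
clock: 4.95
position: [494.9, 355.6, 131.4]
ee_rot: [-0.537, 0.843, 0.001, 0.006]
contact_force: [1.4, 1.5, -1.1]
gripper_width: 49.7
grasp_force: 62.5
clock: 5.35
position: [515.6, 253.5, 154.2]
ee_rot: [0.737, -0.676, -0.001, 0.002]
contact_force: [-0.2, 0.2, -1.8]
gripper_width: 49.0
grasp_force: 62.7
clock: 5.65
position: [539.5, 153.3, 153.9]
ee_rot: [0.787, -0.616, -0.001, 0.002]
contact_force: [0.7, -0.3, -2.0]
gripper_width: 49.1
grasp_force: 62.7
clock: 6.15
position: [564.8, 58.6, 154.7]
ee_rot: [0.789, -0.614, -0.0, 0.0]
contact_force: [-0.2, 0.1, -0.8]
gripper_width: 49.2
grasp_force: 62.7
[564.86643333  59.06598967 154.86478492]
```

View pics/w2.png

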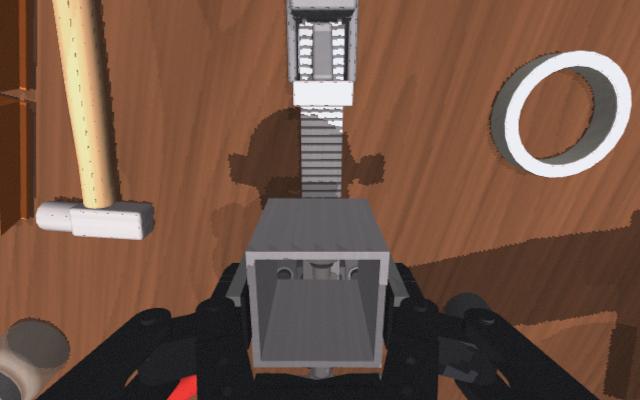

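The held tube's rim is at about (248–388, 252–365). The bar runs up at u≈322 and the jaw plate is at (323,92). I measure all three in this view.

```bash
python3 - <<'E'
from h import *
import pickle
d=pickle.load(open("w2.pkl","rb")); P=pts(d)
v,u=np.mgrid[:400,:640]
m=(v>110)&(v<192)&(P[...,2]>32)&(P[...,2]<46)&(u>285)&(u<360)
q=P[m]; print("bar",len(q),np.median(q[:,2])); r=cv2.minAreaRect(q[:,:2].astype(np.float32)); print(r)
m=(v>80)&(v<106)&(u>285)&(u<360)&(P[...,2]>90)&(P[...,2]<99); q=P[m]; print("jaw top",len(q),np.median(q[:,2]),cv2.minAreaRect(q[:,:2].astype(np.float32)))
m=(v>248)&(v<370)&(u>243)&(u<393)&(P[...,2]>175); q=P[m]; z=np.median(q[:,2]); print("tube top",len(q),z)
k=(v>230)&(v<372)&(u>235)&(u<400)&(P[...,2]>z-4); q=P[k]; print(cv2.minAreaRect(q[:,:2].astype(np.float32)))
E
```

```text
bar 3250 40.808037880845816
((569.12060546875, 25.880958557128906), (30.04068946838379, 60.55891418457031), 14.217220306396484)
jaw top 1504 94.60889465098228 ((579.8932495117188, -16.26409912109375), (33.99466323852539, 12.952342987060547), 14.264659881591797)
tube top 9088 188.04495214212415
((563.9535522460938, 57.99956512451172), (60.34542465209961, 52.28986740112305), 14.639101028442383)
```

```bash

python3 -m jog '[[[0.021,-0.231,0],[0,0,0],1],[[0.021,-0.231,-0.3],[0,0,0],1],[[0.021,-0.231,-0.6],[0,0,0],1],[[0.021,-0.231,-0.78],[0,0,0],1],[[0.021,-0.231,-0.82],[0,0,0],1],[[0.021,-0.231,-0.84],[0,0,0],1],[[0.021,-0.231,-0.84],[0,0,0],1],[[0.021,-0.231,-0.84],[0,0,0],1]]'
python3 -m jog '[[[0,0,-0.01],[0,0,0],1],[[0,0,-0.02],[0,0,0],1],[[0,0,-0.03],[0,0,0],1],[[0,0,-0.03],[0,0,0],1]]'
```

```text
clock: 7.0
position: [568.2, 35.6, 72.5]
ee_rot: [0.789, -0.614, 0.001, -0.001]
contact_force: [0.6, -0.1, -0.5]
gripper_width: 49.0
grasp_force: 62.7
clock: 7.4
position: [567.2, 34.9, 68.3]
ee_rot: [0.789, -0.614, -0.0, 0.0]
contact_force: [-0.2, -1.0, -1.2]
gripper_width: 49.2
grasp_force: 62.7
```

```bash

python3 -m jog '[[[0,0,-0.01],[0,0,0],1],[[0,0,-0.015],[0,0,0],1],[[0,0,-0.015],[0,0,0],1]]'
```

```text
clock: 7.7
position: [567.4, 35.0, 66.8]
ee_rot: [0.789, -0.614, 0.0, 0.0]
contact_force: [-0.3, 0.1, -0.8]
gripper_width: 49.1
grasp_force: 62.8
```

```bash

python3 -m jog '[[[0,0,-0.007],[0,0,0],1],[[0,0,-0.012],[0,0,0],1],[[0,0,-0.012],[0,0,0],1]]'
```

```text
clock: 8.0
position: [567.4, 35.0, 66.6]
ee_rot: [0.789, -0.614, 0.0, -0.0]
contact_force: [-2.0, 0.2, 5.2]
gripper_width: 49.2
grasp_force: 63.5
```

```bash

python3 -m jog '[[[0,0,0],[0,0,0],-1],[[0,0,0],[0,0,0],-1],[[0,0,0],[0,0,0],-1],[[0,0,0],[0,0,0],-1],[[0,0,0],[0,0,0],-1],[[0,0,0],[0,0,0],-1]]'
python3 -m jog '[[[0,0,0.2],[0,0,0],-1],[[0,0,0.5],[0,0,0],-1],[[0,0,1],[0,0,0],-1],[[0,0,1],[0,0,0],-1]]'
python3 -m jog '[[[0.12,-0.5,0.3],[0,0,0],-1],[[0.25,-0.98,0.5],[0,0,0],-1],[[0.25,-0.98,0.5],[0,0,0],1],[[0.25,-0.98,0.5],[0,0,0],1],[[0.25,-0.98,0.5],[0,0,0],1],[[0.25,-0.98,0.5],[0,0,0],1]]'
python3 - <<'E'
from h import *
import pickle
st=read_state(); print(st['position'],st['ee_rot'],st['contact_force'])
for n in ("top","wrist"):
    d=get_image(n); pickle.dump(d,open(n+"3.pkl","wb")); cv2.imwrite(f'pics/{n}3.png',d['frame'][:,:,::-1])
    P=pts(d)
    c=np.array([569.12,25.88]); dd=np.array([-.2456,.9694]); w=np.array([dd[1],-dd[0]])
    s=(P[...,:2]-c)@dd; o=(P[...,:2]-c)@w; z=P[...,2]
    m=(s>-20)&(s<50)&(abs(o)<40)&(z>97)&(z<104); q=np.stack([s[m],o[m]],1)
    if m.sum()>10: print(n,"tube s,o",m.sum(),np.median(z[m]),cv2.minAreaRect(q.astype(np.float32)))
cv2.imwrite('pics/mix3.png',np.hstack([cv2.resize(get_image("wrist")["frame"],(480,300)),cv2.resize(get_image("top")["frame"][120:230,230:430],(320,176*1)) if 0 else np.vstack([cv2.resize(get_image("top")["frame"][120:220,230:430],(320,160)),np.zeros((140,320,3),np.uint8)])])[:,:,::-1])
E
```

```text
clock: 8.6
position: [567.3, 35.0, 65.5]
ee_rot: [0.789, -0.614, -0.0, 0.0]
contact_force: [-0.2, -0.1, -0.7]
gripper_width: 85.5
grasp_force: 0.0
clock: 9.0
position: [571.8, 35.8, 172.9]
ee_rot: [0.789, -0.614, 0.005, -0.005]
contact_force: [2.0, 0.7, -0.0]
gripper_width: 85.4
grasp_force: 0.0
clock: 9.6
position: [591.6, -62.1, 214.5]
ee_rot: [0.789, -0.614, -0.001, 0.001]
contact_force: [0.5, -0.2, -0.4]
gripper_width: 28.3
grasp_force: 0.0
[591.62458414 -62.06696237 214.54346673] [ 7.89283522e-01 -6.14028068e-01 -8.43866684e-04  5.85310826e-04] [ 0.4550796  -0.20886865 -0.42668586]
top tube s,o 69 99.50916265539824 ((9.738598823547363, 0.622100830078125), (46.83001708984375, 50.426326751708984), 0.5780782103538513)
wrist tube s,o 548 100.21477174958274 ((8.591325759887695, -0.48389625549316406), (45.2261848449707, 51.89085006713867), 89.97073364257812)
```

View pics/mix3.png

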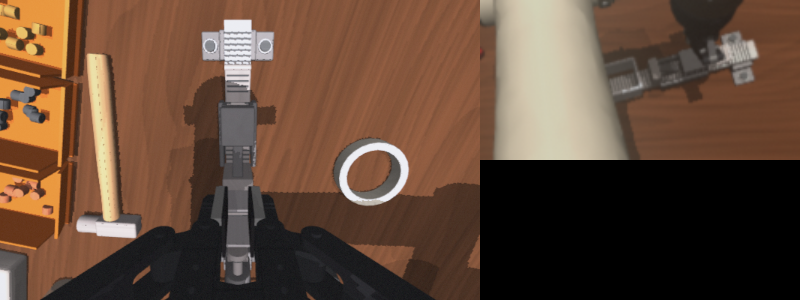

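The tube stands square and centred on the bar, top at about 100 mm, and the jaw housing and tab are at the top of the wrist view around (237,110). I move the shut fingers to just behind the rear wall, above the tab.

```bash

python3 -m jog '[[[0.128,-0.511,0],[0,0,0],1],[[0.128,-0.511,0],[0,0,0],1],[[0.128,-0.511,-0.5],[0,0,0],1],[[0.128,-0.511,-0.9],[0,0,0],1],[[0.128,-0.511,-1],[0,0,0],1],[[0.128,-0.511,-1],[0,0,0],1]]'
python3 -m jog '[[[0,0,-0.2],[0,0,0],1],[[0,0,-0.36],[0,0,0],1],[[0,0,-0.4],[0,0,0],1],[[0,0,-0.4],[0,0,0],1],[[0,0,-0.4],[0,0,0],1]]'
python3 - <<'E'
from h import *
d=get_image("scene"); P=pts(d)
cv2.imwrite('pics/s4.png',cv2.resize(d["frame"][140:320,250:420],(680,600) if 0 else (566,600),interpolation=cv2.INTER_CUBIC)[:,:,::-1])
print(read_state()['contact_force'],read_state()['gripper_width'])
E
```

```text
clock: 10.4
position: [604.4, -113.9, 114.2]
ee_rot: [0.789, -0.614, -0.001, 0.001]
contact_force: [-0.1, -0.6, 0.1]
gripper_width: 0.2
grasp_force: 0.0
clock: 10.9
position: [606.5, -114.0, 77.6]
ee_rot: [0.789, -0.614, 0.001, -0.001]
contact_force: [0.2, -0.5, 0.3]
gripper_width: -0.1
grasp_force: 0.0
[ 0.93431586 -0.80274254  0.47258625] -0.14179134145061106
```

View pics/s4.png

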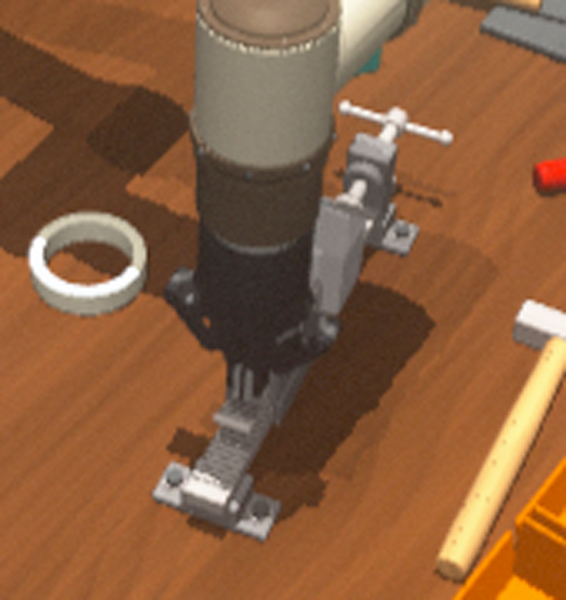

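The shut fingertips sit centred over the tab, close behind the housing. I go down slowly while watching the force.

```bash

python3 -m jog '[[[0,0,-0.02],[0,0,0],1],[[0,0,-0.04],[0,0,0],1],[[0,0,-0.06],[0,0,0],1],[[0,0,-0.08],[0,0,0],1]]'
python3 -m jog '[[[0,0,-0.01],[0,0,0],1],[[0,0,-0.02],[0,0,0],1]]'
python3 -m jog '[[[0,0,-0.01],[0,0,0],1],[[0,0,-0.02],[0,0,0],1]]'
```

```text
clock: 11.35
position: [605.1, -114.1, 67.4]
ee_rot: [0.789, -0.614, -0.0, 0.0]
contact_force: [-0.7, 0.2, 1.2]
gripper_width: -0.0
grasp_force: 0.0
clock: 11.55
position: [605.1, -114.1, 65.4]
ee_rot: [0.789, -0.614, -0.0, 0.0]
contact_force: [-0.2, -0.3, -0.7]
gripper_width: 0.0
grasp_force: 0.0
clock: 11.75
position: [605.3, -114.3, 64.0]
ee_rot: [0.789, -0.614, 0.0, 0.0]
contact_force: [-1.7, 0.2, 5.1]
gripper_width: 0.1
grasp_force: 2.0
```

```bash

python3 -m jog '[[[0,0,-0.01],[0,0,0],1],[[0,0,-0.02],[0,0,0],1],[[0,0,-0.02],[0,0,0],1]]'
python3 -m jog '[[[0,0,-0.01],[0,0,0],1],[[0,0,-0.02],[0,0,0],1],[[0,0,-0.02],[0,0,0],1]]'
python3 -m jog '[[[0,0,-0.01],[0,0,0],1],[[0,0,-0.02],[0,0,0],1],[[0,0,-0.02],[0,0,0],1]]'
```

```text
clock: 12.05
position: [605.5, -114.6, 63.2]
ee_rot: [0.789, -0.614, 0.001, 0.0]
contact_force: [-3.2, -1.0, 7.8]
gripper_width: -0.1
grasp_force: 3.9
clock: 12.35
position: [605.7, -114.9, 61.9]
ee_rot: [0.789, -0.614, 0.001, 0.0]
contact_force: [-2.7, -1.5, 10.2]
gripper_width: 0.3
grasp_force: 5.1
clock: 12.65
position: [605.8, -115.3, 60.2]
ee_rot: [0.789, -0.614, 0.001, 0.0]
contact_force: [-2.9, -3.0, 11.8]
gripper_width: 0.0
grasp_force: 5.4
```

```bash

python3 -m jog '[[[0,0,-0.015],[0,0,0],1],[[0,0,-0.03],[0,0,0],1],[[0,0,-0.03],[0,0,0],1]]'
python3 -m jog '[[[-0.005,0.02,0],[0,0,0],1],[[-0.01,0.04,0],[0,0,0],1],[[-0.015,0.06,0],[0,0,0],1],[[-0.02,0.08,0],[0,0,0],1],[[-0.02,0.08,0],[0,0,0],1]]'
```

```text
clock: 12.95
position: [605.8, -115.4, 57.3]
ee_rot: [0.789, -0.614, 0.001, 0.0]
contact_force: [-3.5, -3.4, 11.0]
gripper_width: -0.3
grasp_force: 5.7
clock: 13.45
position: [603.7, -107.1, 57.4]
ee_rot: [0.789, -0.614, 0.001, 0.0]
contact_force: [-3.8, -1.9, 11.8]
gripper_width: -0.1
grasp_force: 5.7
```

```bash

python3 -m jog '[[[-0.006,0.024,0],[0,0,0],1],[[-0.012,0.048,0],[0,0,0],1],[[-0.018,0.072,0],[0,0,0],1],[[-0.024,0.096,0],[0,0,0],1],[[-0.024,0.096,0],[0,0,0],1]]'
python3 -c "
from h import *
d=get_image('wrist'); cv2.imwrite('pics/w5.png',d['frame'][:,:,::-1])
import pickle; pickle.dump(d,open('w5.pkl','wb'))
P=pts(d); c=np.array([569.12,25.88]); dd=np.array([-.2456,.9694]); w=np.array([dd[1],-dd[0]])
s=(P[...,:2]-c)@dd; o=(P[...,:2]-c)@w; z=P[...,2]
for n in ('top','scene'):
  P=pts(get_image(n)); s=(P[...,:2]-c)@dd; o=(P[...,:2]-c)@w; z=P[...,2]
  m=(abs(o)<17)&(z>89)&(z<96)&(s>-45)&(s<10); print(n,m.sum(),np.percentile(s[m],[5,50,95]) if m.any() else '')
  m=(abs(o)<25)&(z>97)&(z<104)&(s>-40)&(s<60); print(n,m.sum(),np.percentile(s[m],[5,50,95]) if m.any() else '')
"
```

```text
clock: 13.95
position: [601.2, -97.4, 57.3]
ee_rot: [0.789, -0.614, 0.001, 0.0]
contact_force: [-3.2, -2.9, 11.5]
gripper_width: -0.2
grasp_force: 5.7
top 44 [-28.3796632  -24.6139824  -20.50853715]
top 0 
scene 24 [-31.08815798 -21.87671612 -14.52354194]
scene 26 [-19.18575364   4.49912196  29.41795923]
```

```bash

python3 -m jog '[[[-0.006,0.024,0],[0,0,0],1],[[-0.012,0.048,0],[0,0,0],1],[[-0.018,0.072,0],[0,0,0],1],[[-0.024,0.096,0],[0,0,0],1],[[-0.03,0.12,0],[0,0,0],1],[[-0.036,0.144,0],[0,0,0],1],[[-0.04,0.16,0],[0,0,0],1],[[-0.04,0.16,0],[0,0,0],1]]'
python3 -m jog '[[[-0.006,0.024,0],[0,0,0],1],[[-0.012,0.048,0],[0,0,0],1],[[-0.018,0.072,0],[0,0,0],1],[[-0.018,0.072,0],[0,0,0],1]]'
```

```text
clock: 14.9
position: [597.2, -81.6, 57.3]
ee_rot: [0.789, -0.614, 0.001, 0.0]
contact_force: [-3.7, -3.0, 12.0]
gripper_width: -0.0
grasp_force: 5.7
clock: 15.3
position: [595.4, -74.3, 57.2]
ee_rot: [0.789, -0.614, 0.001, 0.0]
contact_force: [-3.9, -2.1, 13.0]
gripper_width: -0.2
grasp_force: 5.7
```

```bash

python3 -m jog '[[[-0.003,0.01,0],[0,0,0],1],[[-0.005,0.02,0],[0,0,0],1],[[-0.005,0.02,0],[0,0,0],1]]'
python3 -m jog '[[[-0.003,0.01,0],[0,0,0],1],[[-0.005,0.02,0],[0,0,0],1],[[-0.005,0.02,0],[0,0,0],1]]'
```

```text
clock: 15.6
position: [594.9, -72.5, 57.2]
ee_rot: [0.789, -0.614, 0.001, 0.0]
contact_force: [-3.3, -4.0, 12.9]
gripper_width: 0.2
grasp_force: 5.8
clock: 15.9
position: [594.4, -70.7, 57.3]
ee_rot: [0.789, -0.614, 0.001, 0.0]
contact_force: [-3.1, -4.6, 13.1]
gripper_width: 0.1
grasp_force: 5.8
```

```bash

python3 -m jog '[[[-0.003,0.01,0],[0,0,0],1],[[-0.005,0.02,0],[0,0,0],1],[[-0.005,0.02,0],[0,0,0],1]]'
python3 -m jog '[[[-0.003,0.01,0],[0,0,0],1],[[-0.005,0.02,0],[0,0,0],1],[[-0.005,0.02,0],[0,0,0],1]]'
python3 -m jog '[[[-0.003,0.01,0],[0,0,0],1],[[-0.003,0.01,0],[0,0,0],1]]'
python3 -m jog '[[[-0.003,0.01,0],[0,0,0],1],[[-0.003,0.01,0],[0,0,0],1]]'
```

```text
clock: 16.2
position: [594.7, -68.9, 57.7]
ee_rot: [0.789, -0.614, 0.002, -0.0]
contact_force: [-3.0, -5.2, 12.7]
gripper_width: 0.5
grasp_force: 5.9
clock: 16.5
position: [595.0, -66.8, 58.1]
ee_rot: [0.789, -0.614, 0.003, -0.001]
contact_force: [-2.0, -6.2, 13.4]
gripper_width: -0.0
grasp_force: 6.1
clock: 16.7
position: [595.0, -65.8, 58.2]
ee_rot: [0.79, -0.614, 0.003, -0.001]
contact_force: [-1.4, -4.7, 13.7]
gripper_width: 0.0
grasp_force: 6.1
clock: 16.9
position: [595.0, -64.8, 58.4]
ee_rot: [0.79, -0.614, 0.003, -0.001]
contact_force: [-0.5, -5.6, 14.0]
gripper_width: -0.1
grasp_force: 6.2
```

```bash
python3 - <<'E'
from h import *
d=get_image("scene"); e=get_image("wrist"); f=d["frame"]
cv2.imwrite('pics/s6.png',np.hstack([cv2.resize(f[60:320,200:420],(380,450)),cv2.resize(e["frame"][:,120:500],(418,450))])[:,:,::-1])
s=read_state(); print(s["joints"],s["joint_efforts"],s["wrist_torque"],s["contact_force"])
c=np.array([569.12,25.88]); dd=np.array([-.2456,.9694]); w=np.array([dd[1],-dd[0]])
P=pts(d); s=(P[...,:2]-c)@dd; o=(P[...,:2]-c)@w; z=P[...,2]
m=(abs(o)<27)&(z>98)&(z<103)&(s>-40)&(s<90); print(m.sum(),np.percentile(s[m],[2,50,98]))
m=(abs(o)<17)&(z>90)&(z<96)&(s>-40)&(s<30); print(m.sum(),np.percentile(s[m],[2,50,98]))
E
```

```text
[ 0.16349358  0.50998684 -0.27475343  0.0047474  -0.78016378  0.08235283] [ 3.28477755e+00 -3.31361103e+01  1.14804026e+01  7.52280336e-01
  6.08027503e-01  1.88543892e-02] [-1.70571096  0.33373255  0.02550367] [-0.76183937 -5.70965577 14.14260225]
16 [ 6.93639901 45.47098308 57.98899564]
14 [-3.2559692   8.6237922  15.76039136]
```

View pics/s6.png

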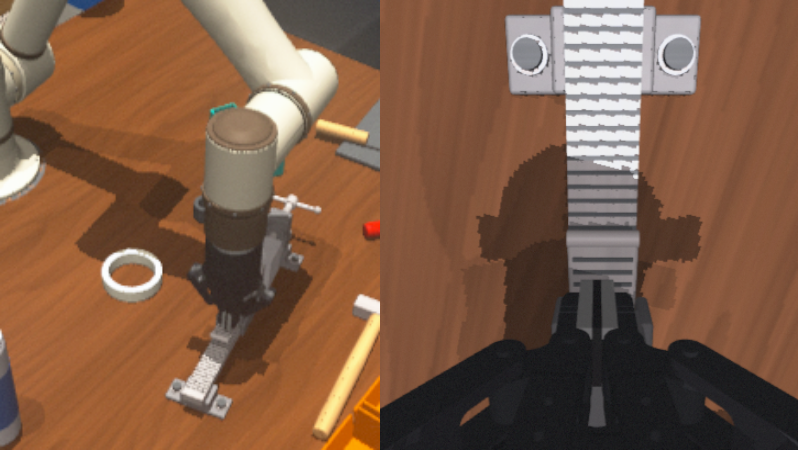

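The tube now lies against the pad: its top reaches s≈58, and the pad is at about 60. The tip seems to be sliding on the tab toward the wall, so I continue in small steps.

```bash

python3 -m jog '[[[-0.003,0.01,-0.005],[0,0,0],1],[[-0.003,0.01,-0.005],[0,0,0],1]]'
python3 -m jog '[[[-0.002,0.006,0],[0,0,0],1],[[-0.002,0.006,0],[0,0,0],1]]'
python3 -m jog '[[[-0.002,0.006,0],[0,0,0],1],[[-0.002,0.006,0],[0,0,0],1]]'
```

```text
clock: 17.2
position: [595.0, -63.8, 58.1]
ee_rot: [0.79, -0.614, 0.004, -0.001]
contact_force: [-0.4, -5.6, 14.5]
gripper_width: 0.2
grasp_force: 6.4
clock: 17.4
position: [595.0, -63.2, 58.2]
ee_rot: [0.79, -0.614, 0.004, -0.001]
contact_force: [-1.6, -6.4, 13.8]
gripper_width: -0.0
grasp_force: 6.5
clock: 17.6
position: [594.9, -62.6, 58.3]
ee_rot: [0.79, -0.614, 0.004, -0.001]
contact_force: [-0.5, -4.4, 14.5]
gripper_width: -0.2
grasp_force: 6.5
```

```bash

python3 -m jog '[[[-0.002,0.008,0],[0,0,0],1],[[-0.002,0.008,0],[0,0,0],1]]'
python3 -m jog '[[[-0.002,0.008,0],[0,0,0],1],[[-0.002,0.008,0],[0,0,0],1]]'
```

```text
clock: 17.8
position: [594.9, -61.9, 58.3]
ee_rot: [0.79, -0.614, 0.004, -0.001]
contact_force: [-0.2, -7.3, 14.8]
gripper_width: -0.1
grasp_force: 7.6
clock: 18.0
position: [594.9, -61.9, 58.4]
ee_rot: [0.79, -0.614, 0.004, -0.001]
contact_force: [0.7, -10.2, 13.8]
gripper_width: 0.2
grasp_force: 9.3
```

```bash

python3 -m jog '[[[-0.001,0.005,0],[0,0,0],1],[[-0.001,0.005,0],[0,0,0],1]]'
python3 -m jog '[[[-0.001,0.004,0],[0,0,0],1],[[-0.001,0.004,0],[0,0,0],1],[[-0.001,0.004,0],[0,0,0],1]]'
```

```text
clock: 18.2
position: [594.9, -61.9, 58.3]
ee_rot: [0.79, -0.614, 0.005, -0.001]
contact_force: [0.3, -11.7, 14.2]
gripper_width: -0.0
grasp_force: 10.3
clock: 18.5
position: [594.9, -61.8, 58.4]
ee_rot: [0.79, -0.614, 0.005, -0.001]
contact_force: [1.1, -12.6, 12.5]
gripper_width: -0.1
grasp_force: 11.1
```

```bash

python3 -m jog '[[[-0.001,0.006,0],[0,0,0],1],[[-0.001,0.006,0],[0,0,0],1],[[-0.001,0.006,0],[0,0,0],1]]'
python3 -m jog '[[[0,0,0],[0,0,0],1]]' | grep force
python3 -m jog '[[[0,0,0],[0,0,0],1]]' | grep force
```

```text
clock: 18.8
position: [594.9, -61.8, 58.4]
ee_rot: [0.79, -0.614, 0.005, -0.001]
contact_force: [2.8, -15.4, 11.1]
gripper_width: -0.1
grasp_force: 12.4
contact_force: [2.9, -14.0, 12.2]
grasp_force: 12.4
contact_force: [2.1, -14.8, 11.8]
grasp_force: 12.4
```

```bash

python3 -m jog '[[[0,0,0.01],[0,0,0],1],[[0,0,0.01],[0,0,0],1]]'
python3 -m jog '[[[0,0,0.01],[0,0,0],1],[[0,0,0.01],[0,0,0],1]]'
```

```text
clock: 19.2
position: [594.8, -61.8, 58.5]
ee_rot: [0.789, -0.614, 0.005, -0.001]
contact_force: [4.3, -15.9, 7.8]
gripper_width: -0.0
grasp_force: 13.0
clock: 19.4
position: [594.7, -61.8, 58.9]
ee_rot: [0.789, -0.614, 0.005, -0.001]
contact_force: [3.4, -15.7, 6.1]
gripper_width: 0.2
grasp_force: 14.5
```

```bash

python3 -m jog '[[[0,0,0.01],[0,0,0],1],[[0,0,0.01],[0,0,0],1]]'
python3 -m jog '[[[0,0,0.01],[0,0,0],1],[[0,0,0.01],[0,0,0],1]]'
```

```text
clock: 19.6
position: [594.6, -61.8, 59.2]
ee_rot: [0.789, -0.614, 0.004, -0.001]
contact_force: [6.5, -17.4, 1.3]
gripper_width: -0.4
grasp_force: 16.0
clock: 19.8
position: [594.6, -61.8, 59.6]
ee_rot: [0.789, -0.614, 0.004, -0.001]
contact_force: [7.2, -17.0, -0.8]
gripper_width: -0.3
grasp_force: 17.5
```

```bash

python3 -m jog '[[[0.001,-0.004,0.01],[0,0,0],1],[[0.001,-0.004,0.01],[0,0,0],1]]'
python3 -m jog '[[[0.001,-0.003,0.01],[0,0,0],1],[[0.001,-0.003,0.01],[0,0,0],1]]'
python3 -m jog '[[[0,-0.002,0.01],[0,0,0],1],[[0,-0.002,0.01],[0,0,0],1]]'
```

```text
clock: 20.0
position: [594.5, -61.8, 60.0]
ee_rot: [0.789, -0.614, 0.004, -0.001]
contact_force: [7.7, -15.7, -2.9]
gripper_width: 0.2
grasp_force: 18.3
clock: 20.2
position: [594.5, -61.9, 60.6]
ee_rot: [0.789, -0.614, 0.004, -0.001]
contact_force: [7.3, -13.9, -4.6]
gripper_width: -0.2
grasp_force: 17.9
clock: 20.4
position: [594.3, -61.9, 61.3]
ee_rot: [0.789, -0.614, 0.003, -0.001]
contact_force: [7.6, -13.2, -5.4]
gripper_width: 0.1
grasp_force: 14.5
```

```bash

python3 -m jog '[[[0,0.001,0.01],[0,0,0],1],[[0,0.001,0.01],[0,0,0],1]]'
python3 -m jog '[[[0,0.001,0.01],[0,0,0],1],[[0,0.001,0.01],[0,0,0],1]]'
```

```text
clock: 20.6
position: [594.1, -61.9, 61.9]
ee_rot: [0.789, -0.614, 0.003, -0.001]
contact_force: [9.3, -14.3, -7.6]
gripper_width: -0.2
grasp_force: 11.2
clock: 20.8
position: [593.7, -62.1, 62.5]
ee_rot: [0.789, -0.615, 0.003, -0.0]
contact_force: [9.4, -15.3, -9.4]
gripper_width: 0.3
grasp_force: 8.5
```

```bash

python3 -m jog '[[[0.002,0,0.01],[0,0,0],1],[[0.002,0,0.01],[0,0,0],1]]'
python3 -m jog '[[[0.002,0,0.01],[0,0,0],1],[[0.002,0,0.01],[0,0,0],1]]'
python3 -m jog '[[[0.002,0,0.01],[0,0,0],1],[[0.002,0,0.01],[0,0,0],1]]'
```

```text
clock: 21.0
position: [593.3, -62.2, 63.1]
ee_rot: [0.789, -0.615, 0.002, 0.0]
contact_force: [8.2, -15.5, -10.4]
gripper_width: 0.3
grasp_force: 8.4
clock: 21.2
position: [592.9, -62.2, 63.8]
ee_rot: [0.789, -0.615, 0.002, 0.001]
contact_force: [6.6, -14.9, -9.9]
gripper_width: -0.2
grasp_force: 8.4
clock: 21.4
position: [592.5, -62.3, 64.6]
ee_rot: [0.789, -0.615, 0.001, 0.001]
contact_force: [6.9, -15.3, -10.7]
gripper_width: 0.1
grasp_force: 8.4
```

```bash

python3 -m jog '[[[0.003,0,0.015],[0,0,0],1],[[0.006,0,0.03],[0,0,0],1],[[0.006,0,0.03],[0,0,0],1]]'
python3 -m jog '[[[0.002,-0.005,0.01],[0,0,0],1],[[0.005,-0.02,0.02],[0,0,0],1],[[0.01,-0.04,0.03],[0,0,0],1],[[0.015,-0.06,0.04],[0,0,0],1],[[0.02,-0.1,0.1],[0,0,0],1],[[0.02,-0.1,0.2],[0,0,0],1],[[0.02,-0.1,0.5],[0,0,0],1],[[0.02,-0.1,1],[0,0,0],1]]'
python3 -m jog '[[[0,-0.5,0.2],[0,0,0],1],[[0,-1,0.2],[0,0,0],1],[[0,-1,0.2],[0,0,0],1],[[0,-1,0.2],[0,0,0],1]]'
python3 - <<'E'
from h import *
c=np.array([569.12,25.88]); dd=np.array([-.2456,.9694]); w=np.array([dd[1],-dd[0]])
fr=[]
for n in ("top","scene"):
    d=get_image(n); P=pts(d); s=(P[...,:2]-c)@dd; o=(P[...,:2]-c)@w; z=P[...,2]; fr.append(d["frame"])
    m=(abs(o)<35)&(z>97)&(z<104)&(s>-30)&(s<75); q=np.stack([s[m],o[m]],1).astype(np.float32); print(n,"tube",m.sum(),np.median(z[m]),cv2.minAreaRect(q) if len(q)>5 else '')
    m=(abs(o)<17)&(z>90)&(z<97)&(s>-20)&(s<15); print("jaw",m.sum(),np.percentile(s[m],[2,50,98]) if m.any() else '')
    for k in range(-135,-70,5):
        m=(s>k)&(s<k+5)&(abs(o)<10)&(z>36); print(k,np.round(np.median(z[m]),1) if m.any() else '',end=' ; ')
cv2.imwrite('pics/e7.png',np.hstack([cv2.resize(fr[0][110:220,220:420],(400,220)),cv2.resize(fr[1][160:310,280:400],(400,500))[:220] if 0 else cv2.resize(fr[1][165:305,285:400],(180,220))])[:,:,::-1])
E
```

```text
clock: 21.7
position: [591.9, -62.5, 67.2]
ee_rot: [0.789, -0.615, 0.0, 0.002]
contact_force: [4.2, -15.9, -9.9]
gripper_width: -0.2
grasp_force: 8.1
clock: 22.5
position: [592.3, -68.5, 167.9]
ee_rot: [0.789, -0.614, -0.003, 0.002]
contact_force: [1.3, -0.1, 0.1]
gripper_width: 0.2
grasp_force: 0.0
clock: 22.9
position: [594.2, -169.8, 190.0]
ee_rot: [0.788, -0.615, 0.0, -0.0]
contact_force: [-0.3, 0.4, -1.4]
gripper_width: -0.3
grasp_force: 0.0
top tube 56 99.510809154947 ((42.44746017456055, 0.549102783203125), (40.81624984741211, 51.000370025634766), 1.3491520881652832)
jaw 0 
-135 526.3 ; -130 526.3 ; -125 526.5 ; -120 526.4 ; -115 526.7 ; -110 526.5 ; -105 526.6 ; -100 526.8 ; -95 528.7 ; -90 531.3 ; -85 529.9 ; -80 528.5 ; -75 527.9 ; scene tube 51 98.77203525732055 ((31.54029083251953, 0.004726409912109375), (50.181976318359375, 51.50029754638672), 89.35874938964844)
jaw 71 [-6.50830802  3.69278738 13.7757885 ]
-135 523.2 ; -130 522.4 ; -125 66.0 ; -120 65.6 ; -115 64.8 ; -110 62.8 ; -105 524.1 ; -100 524.8 ; -95 526.4 ; -90 525.2 ; -85 79.5 ; -80 85.4 ; -75 87.2 ;
```

View pics/e7.png

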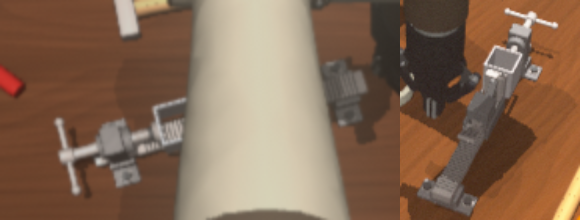

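The tube is square against the pad, the jaw is behind it, the tab is sloping up again and the arm is clear. I hand the job in.

```bash
python3 -c "
from h import *
print(job_done())"
```

```text
the job is handed in; nothing more can be done
None
```

I clamped the tube and handed the job in at about 23 s: it stands square on the bar against the pad, the lever looks up again, and the grip is estimated at 12–13 N from the push force. `job_done()` returned no verdict, so I have no confirmation that it passed.

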